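Open the bench clamp and hold the press lever level over it

ROBOT

A 6-joint arm with a two-finger parallel gripper is mounted at the origin on the work surface. World frame = base frame: x ahead of the robot, y to its left, z up, the work surface at z = 0. Lengths are in m, angles in rad, forces in N, time in s.
With the tool pointing down it reaches from about 0.425 to 0.95 m from the base axis. Payload 3.5 kg.
Tool frame: the origin (TCP) lies midway between the tips of the shut fingers; the grasp point (between the pads) lies 19 mm behind it (ctrl.pinch_z is the distance from the TCP to the grasp point, in m); z points along the fingers, y is the line along which they close (so a half turn about z gives the same grasp; the last joint's range is limited). The gripper opens to 85 mm and grips with 20 to 120 N. Pads are 22 mm wide; open, the fingers measure 114 mm over their backs; the gripper's body (76 mm by 85 mm) begins 54 mm behind the grasp point. The pads swing forward as they close: fully open they stand 13 mm farther back than shut.
Start: joints at [1.029, 0.286, 1.577, -0, 1.279, -0.15], TCP at [0.258, 0.624, 0.197] pointing down, gripper open.
Joint ranges: [-2.77, 2.77], [-0.9, 2.22], [0.21, 2.48], [-1.53, 4.67], [0.24, 2.81], [-2.84, 2.84]. Speed limits (rad/s): [2.79, 2.79, 3.14, 3.14, 3.14, 3.14].

INTERFACE

Orientations are given as a unit quaternion [x, y, z, w].
In Python, from plant import get_state, viewer, sign_off, ctrl gives the robot as it stands. The module is installed in compiled form; this text tells all that it offers.
- The arm moves only by the shell command python3 -m handwheel 'ROWS' [FORCE]. ROWS is JSON, a list that holds one entry, the list of rows, each a list of 5 numbers: the finger opening in m, from 0 to 0.0854, then the shift along the tool's x, y, z in m, then the turn about the tool's z in degrees. In form: [[[claw, x, y, z, spin], ...]]. A call has 1 to 12 rows; each row shifts and turns the commanded pose from where the row before left it, along the tool's axes as they then stand; what a row does not reach is not made up. A row lasts 1/12 s, in which the tool goes at most 41.7 mm and 7.16 degrees, less where a joint would pass 70% of its speed; a pose out of reach is approached as far as the arm can. A call is refused whole if a number of a shift passes 0.0417 or a number of a turn 7.16, either way. A call with a gripper value outside its range is refused whole. The fingers move at their own pace and stop on an object; FORCE is the grip in N (left out, the last holds). Time passes only in rows, so rows that do not move let the fingers close. It gives the time, the measured TCP pose, the force, the opening and the grip force at its end, in the units of the state.
- get_state(): the state, without advancing time (a new reading comes with each control period).
- viewer.read_camera(name): name is "scene" or "top" or "wrist"; returns the picture (384x512x3 uint8, blue, green, red); there is no depth.
- viewer.camera_params(name): a dict with "fov_y" (degrees; the focal length in pixels is half the picture's height over the tangent of half this angle, whatever the lens; pixels are square), "cx", "cy" (the principal point, pixels), "k1" (the pictures are not rectified: a ray, as slopes to the right and down, at radius r is drawn at 1 + k1 r^2 times it, then the intrinsics apply), "xyz" and "attitude" of the camera in the world; the wrist camera has in their place "hand_eye" (4x4, takes a point from camera to tool coordinates, whose origin is the TCP and whose axes are the flange's). Camera axes: x right, y up, looking along -z (the intrinsics and any distortion apply to the point x, -y, -z); pixel columns grow to the right and rows downward; lengths in m; the calibration is good to about 2 mm. A picture is of the moment at which its call begins: read the wrist's pose just before it. camera_params takes no time and is no camera call.
- sign_off(): hands the job in; it is judged then, once.
Trained networks look in the newest picture that a camera, given by its name, has taken for a name from the list of things; names that differ only in an ending like _2 or _b are one class to them, and where a whole thing is asked for, a point or a joint stands for the part that bears it (a point fixed in the world has none). Each returns a list of dicts, best first, with "confidence" (0 to 1); they miss things now and then, are a little off and sometimes report something else, mostly with a low value. They report only what shows in the picture. A call takes as long as a camera call.
- viewer.look_for(camera, name): "extent" ([left, top, width, height] as shares, 0 to 1, of the picture: columns of its width, rows of its height, round what is visible of it).
- viewer.outline_of(camera, name): "mask" (384x512 bool, what is visible of it) and "extent" ([left, top, width, height] as shares, 0 to 1, of the picture: columns of its width, rows of its height, round what is visible of it).
- viewer.pinpoint(camera, name): "xy" ([column, row] as shares, 0 to 1, of the picture: columns of its width, rows of its height: a listed point, or the origin of a listed thing).
The state is a dict: "time": time; "qpos": joint angles; "dq": joint speeds; "joint_efforts": joint torques, N m; "eef_pos": TCP position; "tcp_rot": TCP orientation; "contact_force": force on the tool from outside, world axes, zero at the start; "wrist_torque": the same for the moment, N m; "opening": opening from 0.0 (shut) to 1.0 (fully open); "finger_force": force on a finger pad.
Only numpy, scipy, OpenCV 4.12 (cv2) and the standard library are available. Lean on these libraries where they do the work, as an engineer would, in place of code of your own. Each camera call takes 0.05 s, during which the arm holds its last target. There are 200 camera calls.

TASK

Turn the clamp's handwheel until its jaws stand 40 mm apart, in as many grasps as it takes. Then pick up the heavy-ended press lever by its balance point and finish holding it level and still above the clamp, its round steel boss centred over the gap between the jaws, its arm in line with the gap and its underside about 50 mm above the jaws. Keep holding it at the end without letting go, and leave the other things on the table where they are.

Things in the scene. Friction and masses are not known exactly. Their poses are not given: they have to be found in the camera images.
- clamp: grey self-centring clamp fixed to the table, base 200 (x) x 124 (y) x 18 mm, origin under its centre. Its x runs along the gap, from the handwheel (-x end, nearer the robot) to the jaws (+x end); z up. Two steel jaws 70 mm long (x), 30 thick, tops 60 mm above the table, move apart equally along y. Under the wheel a 64 mm square housing, its top 36 mm above the table.
- clamp_gap (a point): fixed point of the clamp, 50 mm along +x from its origin, midway between the jaws at the height of their tops (60 mm above the table)
- jaw_left_face (a point): top middle of the inner face of the jaw on the clamp's +y side, 60 mm above the table
- jaw_right_face (a point): the same on the -y jaw; the distance between the two points is the gap
- wheel_grip (a point): on the handwheel's upright axis, 60 mm along -x from the clamp's origin, at half the height of the rim (65 mm above the table). The wheel is black, three-spoked, 56 mm across, its rim from 56 to 72 mm above the table; it can be gripped across its diameter from above, at any angle.
- wheel (a joint): angle of the handwheel in rad, growing anticlockwise seen from above. Gap between the jaws in mm = 12 + 6 x angle, so anticlockwise opens: 40 mm at 4.67 rad; stops at 0 and 6. Starts at 0.2 to 1.2 rad; friction about 0.08 N m, stays where it is left.
- lever: cast press lever lying flat, 0.54 kg (20 % more or less), heavy at one end. Origin on its underside below its balance point; x along it to the black hand grip, z up. Aluminium arm 14 mm wide, 28 high; at -x a round steel boss 34 mm across, 46 high, its axis 55 mm from the balance point; at +x a round grip 24 mm thick, 95 to 195 mm from the balance point. All parts share one flat underside.
- lever_boss (a point): centre of the underside of the boss, 55 mm along the lever's -x from its origin
- spool: white thread spool, 30 mm across, 40 high, standing near the middle of the table; bystander, origin on its underside, to be left alone
- marker: black felt marker, 105 mm long, lying near the middle, behind the spool; bystander, origin on its underside, to be left alone
- jar: closed glass jar, 52 mm across, 70 high; bystander, origin on its underside, to be left alone
- paint: yellow paint bottle, 48 mm across, 85 high; bystander, origin on its underside, to be left alone
- tin: open tin, 60 mm across, 50 high, on the right; bystander, origin on its underside, to be left alone
- brush: paint brush lying flat on the left; bystander, origin on its underside, to be left alone
- brayer: ink roller with a 70 mm wide roll and a wooden handle, lying flat on the right; bystander, origin on its underside, to be left alone

How it is judged:
On the way, in this order (a step that is already met when the one before it is completed fails the run):
1. the jaws are wound open to 40 mm (within 4 mm) while the lever still lies on the table (distance between jaw_left_face and jaw_right_face between 0.036 and 0.044 m and height (world z) of lever below 0.01 m), for 0.4 s.
2. the lever is lifted clear of the table (height (world z) of lever above 0.04 m and contact force between the fingers and lever above 1 N), for 0.2 s.
At the end, for the whole second after the job is handed in: Jaws 40 mm apart (4 mm); the fingers hold the lever within 20 mm of its balance point, level within 0.12 rad, still, not touching the clamp, underside 25 to 100 mm above the jaw tops, boss within 14 mm of the middle of the gap, arm in line with the gap within 0.2 rad, either way round (distance between jaw_left_face and jaw_right_face between 0.036 and 0.044 m and contact force between the fingers and lever above 1 N and contact force between lever and clamp below 0.2 N and height (world z) of lever between 0.085 and 0.16 m and angle between lever's own z axis and vertical below 0.12 rad and horizontal distance between lever_boss and clamp_gap below 0.014 m and angle between the x axis of lever and the x axis of clamp, either way round below 0.2 rad and x of the grasp point in the frame of lever between -0.02 and 0.02 m and linear speed of lever below 0.02 m/s and angular speed of lever below 0.1 rad/s); the arm keeps its last pose, push and grip.
It fails at once if a bystander is moved by more than 40 mm (distance of any of spool, marker, jar, paint, tin, brush, brayer from where it was at the start of the episode above 0.04 m).
It also fails if it takes over 72 s, if anything falls off the work surface, if the arm or the gripper's body presses on something with over 40 N, if the wrist force passes 120 N, or if a joint passes its speed limit or range.

## Working session

There is one attempt and no reset: what is moved stays moved. The work goes in short steps, Python scripts to look and compute and a shell command to move; the robot and the scene stay as the last step left them, time stands still between calls to the robot, and variables do not carry over. Pictures are saved under pics/ and viewed, at most 13 in all, crops included, and the job is handed in when it is done.

```bash
mkdir -p pics; cat > h.py <<'E'
import numpy as np, cv2
from scipy.spatial.transform import Rotation as R
from plant import get_state, viewer, sign_off, ctrl
def rot(a):
    a=np.array(a,float)
    return a if a.shape==(3,3) else R.from_quat(a).as_matrix()
def campose(n):
    p=viewer.camera_params(n)
    if 'hand_eye' in p:
        s=get_state(); T=np.eye(4); T[:3,:3]=rot(s['tcp_rot']); T[:3,3]=s['eef_pos']
        T=T@np.array(p['hand_eye']); return p,T[:3,:3],T[:3,3]
    return p,rot(p['attitude']),np.array(p['xyz'])
def ray(p,Rm,c,uv,z):
    f=192/np.tan(np.radians(p['fov_y'])/2)
    K=np.array([[f,0,p['cx']],[0,f,p['cy']],[0,0,1]])
    q=cv2.undistortPoints(np.array([[uv]],float),K,np.array([p['k1'],0,0,0,0.]))[0,0]
    d=Rm@np.array([q[0],-q[1],-1]); return c+d*(z-c[2])/d[2]
def pin(n,name,z,pose=None,shot=False):
    pose=pose or campose(n)
    if shot: viewer.read_camera(n)
    r=viewer.pinpoint(n,name)
    return [(round(a['confidence'],2),(np.array(a['xy'])*[512,384]).round(1).tolist(),ray(*pose,np.array(a['xy'])*[512,384],z).round(4).tolist()) for a in r[:2]]
E
python3 - <<'E'
from h import *
for n in ('top','scene'):
    print({k:v for k,v in viewer.camera_params(n).items()})
im=[]
for n in ('top','scene'):
    im.append(viewer.read_camera(n))
    for o,z in (('clamp',0),('clamp_gap',.06),('wheel_grip',.065),('jaw_left_face',.06),('jaw_right_face',.06),('lever',0),('lever_boss',0),('spool',0),('marker',0),('jar',0),('paint',0)):
        print(n,o,pin(n,o,z))
cv2.imwrite('pics/a.png',im[0]);cv2.imwrite('pics/b.png',im[1])
print(viewer.camera_params('wrist'),get_state(),ctrl.pinch_z)
E
```

```text
{'fov_y': 49.23604598823734, 'cx': 257.75930816515955, 'cy': 188.38353967235815, 'k1': -0.12052863272273094, 'xyz': array([ 0.46506053, -0.0098152 ,  1.53776539]), 'attitude': array([ 0.0282594 , -0.03431762, -0.70082061,  0.71195097])}
{'fov_y': 52.591415312044695, 'cx': 253.09150620293516, 'cy': 191.08583074561506, 'k1': -0.05626988867149669, 'xyz': array([ 1.04219651, -0.4727955 ,  1.00023758]), 'attitude': array([0.26743717, 0.10558202, 0.35697614, 0.88876196])}
top clamp [(0.62, [294.3, 207.2], [0.5343, -0.1574, 0.0])]
top clamp_gap [(0.69, [305.0, 196.3], [0.5709, -0.1893, 0.06]), (0.35, [247.3, 231.0], [0.4454, 0.013, 0.06])]
top wheel_grip [(0.62, [293.7, 228.1], [0.458, -0.1496, 0.065])]
top jaw_left_face [(0.49, [300.8, 194.8], [0.576, -0.1744, 0.06])]
top jaw_right_face [(0.6, [304.9, 194.5], [0.5773, -0.1889, 0.06])]
top lever [(0.74, [193.3, 216.5], [0.4943, 0.2131, 0.0])]
top lever_boss [(0.65, [180.5, 229.5], [0.4457, 0.259, 0.0])]
top spool [(0.58, [249.3, 234.4], [0.4324, 0.0064, 0.0])]
top marker [(0.49, [251.7, 185.6], [0.6116, 0.0005, 0.0])]
top jar [(0.71, [263.9
[... 1451 characters left out ...]
': 1.2, 'qpos': array([ 1.02898664e+00,  2.86300531e-01,  1.57666813e+00,  1.91125485e-05,
        1.27857358e+00, -1.49989834e-01]), 'dq': array([-0.0003546 , -0.00133016,  0.00113381,  0.00017236,  0.00039397,
        0.00074535]), 'joint_efforts': array([-1.38630861e-03, -4.05953908e+01, -2.92942321e+01, -1.84686792e-04,
        5.70785232e-04,  1.21577398e-05]), 'eef_pos': array([0.2577289 , 0.623869  , 0.19724179]), 'tcp_rot': array([ 1.94661837e-01,  9.80870414e-01,  2.68170036e-05, -6.28092576e-08]), 'contact_force': array([-0.61769251, -0.54090913, -0.25225665]), 'wrist_torque': array([ 0.04173405, -0.02673679, -0.01075687]), 'finger_force': 0.0, 'opening': 0.9993500672542642} 0.0187
```

View pics/a.png

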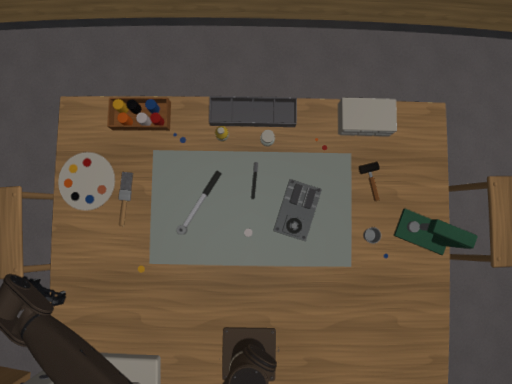

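View pics/b.png

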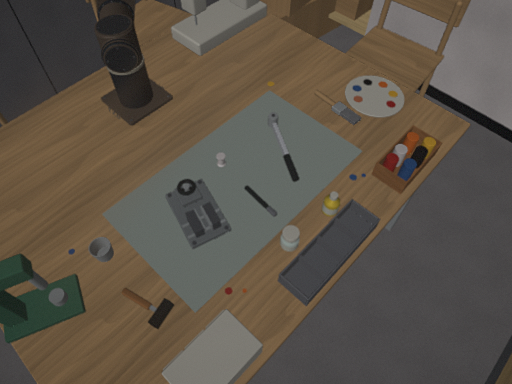

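The top and scene views agree. The clamp is around (297,210) px in the top view, with its wheel toward the robot at (294,226). The lever runs from its boss at (181,230) to its grip at (220,172). I'll move the wrist camera over the clamp.

```bash
python3 -m handwheel '[[[0.085,-0.0238,-0.0287,0,0],[0.085,-0.0238,-0.0287,0,0],[0.085,-0.0238,-0.0287,0,0],[0.085,-0.0238,-0.0287,0,0],[0.085,-0.0238,-0.0287,0,0],[0.085,-0.0238,-0.0287,0,0],[0.085,-0.0238,-0.0287,0,0],[0.085,-0.0238,-0.0287,0,0],[0.085,-0.0238,-0.0287,0,0],[0.085,-0.0238,-0.0287,0,0],[0.085,-0.0238,-0.0287,0,0]]]' 
python3 -m handwheel '[[[0.085,-0.0238,-0.0287,0,0],[0.085,-0.0238,-0.0287,0,0],[0.085,-0.0238,-0.0287,0,0],[0.085,-0.0238,-0.0287,0,0],[0.085,-0.0238,-0.0287,0,0],[0.085,-0.0238,-0.0287,0,0],[0.085,-0.0238,-0.0287,0,0],[0.085,-0.0238,-0.0287,0,0],[0.085,-0.0238,-0.0287,0,0],[0.085,-0.0238,-0.0287,0,0],[0.085,-0.0238,-0.0287,0,0],[0.085,0,0,0,0]]]' 
python3 - <<'E'
from h import *
pose=campose('wrist'); im=viewer.read_camera('wrist'); cv2.imwrite('pics/c.png',im)
for o,z in (('clamp',0),('clamp_gap',.06),('wheel_grip',.065),('jaw_left_face',.06),('jaw_right_face',.06),('spool',0)): print(o,pin('wrist',o,z,pose))
print(get_state()['qpos'])
E
```

```text
time: 2.12
eef_pos: [0.3793, 0.2305, 0.1976]
tcp_rot: [0.194, 0.981, 0.0, 0.0]
contact_force: [0.3, -0.0, -0.9]
opening: 0.995
finger_force: 0.0
time: 3.12
eef_pos: [0.5018, -0.1654, 0.1976]
tcp_rot: [0.197, 0.98, -0.001, 0.001]
contact_force: [-0.3, -0.1, -0.7]
opening: 0.995
finger_force: 0.0
clamp [(0.76, [258.2, 177.0], [0.5261, -0.169, 0.0])]
clamp_gap [(0.6, [261.7, 238.0], [0.5714, -0.1847, 0.06]), (0.36, [387.8, 38.8], [0.4406, -0.0146, 0.06])]
wheel_grip [(0.74, [254.3, 132.1], [0.4694, -0.1503, 0.065])]
jaw_left_face [(0.98, [273.7, 236.8], [0.5748, -0.173, 0.06])]
jaw_right_face [(0.81, [257.5, 240.3], [0.5721, -0.1896, 0.06])]
spool [(0.85, [389.6, 37.3], [0.4418, 0.0105, 0.0])]
[-4.99993707e-01 -4.75884038e-02  1.94291278e+00  1.41671436e-04
  1.24618024e+00 -1.68081415e+00]
```

View pics/c.png

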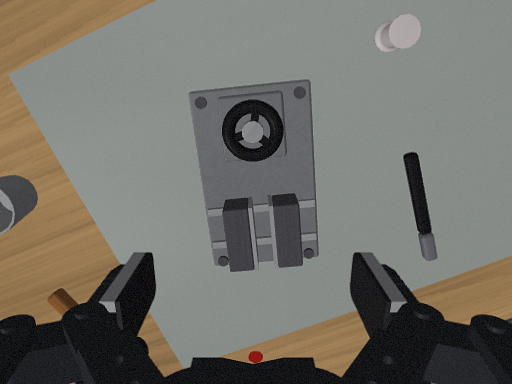

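The wrist view shows the wheel at (253,131) and the jaws at (238,235) and (286,232), with the gap between them near (262,238). The clamp yaw is about -17° and the gap about 17 mm. I'll pre-wind the wrist, then look again lower down.

```bash
python3 -m handwheel '[[[0.085,0.0194,0,0,0],[0.085,0.0194,0,0,0],[0.085,0,0,0,7],[0.085,0,0,0,7],[0.085,0,0,0,7],[0.085,0,0,0,7],[0.085,0,0,0,7],[0.085,0,0,0,7],[0.085,0,0,0,7],[0.085,0,0,0,7],[0.085,0,0,0,7],[0.085,0,0,0,7]]]' >/dev/null
python3 -m handwheel '[[[0.085,0,0,0,7],[0.085,0,0,0,7],[0.085,0,0,0,7],[0.085,0,0,0,7],[0.085,0,0,0,7],[0.085,0,0,0,7],[0.085,0,0,0,7],[0.085,0,0,0,7],[0.085,0,0,0,7],[0.085,0,0,0,7]]]' >/dev/null
python3 -m handwheel '[[[0.085,0,0,0.008,7],[0.085,0,0,0.008,7],[0.085,0,0,0.008,7],[0.085,0,0,0.008,7],[0.085,0,0,0.008,7],[0.085,0,0,0.008,7],[0.085,0,0,0.008,7],[0.085,0,0,0.008,7],[0.085,0,0,0,7],[0.085,0,0,0,7],[0.085,0,0,0,0]]]'
python3 - <<'E'
from h import *
pose=campose('wrist'); im=viewer.read_camera('wrist'); cv2.imwrite('pics/d.png',im)
for o,z in (('wheel_grip',.065),('clamp_gap',.06)): print(o,pin('wrist',o,z,pose))
m=viewer.outline_of('wrist','wheel')
if m:
    a=m[0]['mask']; ys,xs=np.nonzero(a); c=((xs.min()+xs.max())/2,(ys.min()+ys.max())/2); print(m[0]['confidence'],c,ray(*pose,c,.068))
s=get_state(); print(s['qpos'],s['eef_pos'],rot(s['tcp_rot'])[:,:2])
E
```

```text
time: 6.22
eef_pos: [0.4645, -0.1438, 0.1332]
tcp_rot: [0.897, -0.442, -0.0, -0.0]
contact_force: [0.9, 1.2, -0.4]
opening: 0.999
finger_force: 0.0
wheel_grip [(0.81, [257.4, 179.6], [0.467, -0.153, 0.065]), (0.69, [173.5, 46.4], [0.5682, -0.1919, 0.065])]
clamp_gap [(0.71, [162.3, 54.9], [0.5725, -0.1825, 0.06])]
0.89 (np.float64(256.0), np.float64(179.0)) [ 0.46864815 -0.15336356  0.068     ]
[-5.10136502e-01 -7.18408162e-02  2.08806465e+00  1.21802689e-05
  1.12478357e+00  1.97304643e+00] [ 0.46478011 -0.14443741  0.13350934] [[ 6.11855477e-01 -7.90969411e-01]
 [-7.90969399e-01 -6.11855648e-01]
 [ 5.34234563e-04 -2.39234301e-04]]
```

View pics/d.png

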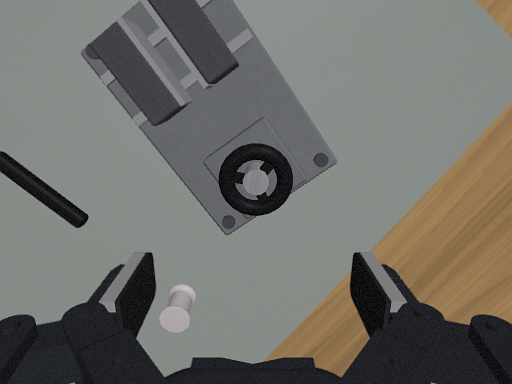

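The wheel is at (256,179), which puts it at about (0.468,-0.152). I'll shift over it, descend and grip.

```bash
python3 -m handwheel '[[[0.085,0.008,0.002,0.01,0],[0.085,0,0,0.02,0],[0.085,0,0,0.02,0],[0.085,0,0,0.02,0],[0.085,0,0,0.0185,0],[0.085,0,0,0,0],[0.05,0,0,0,0],[0.05,0,0,0,0],[0.05,0,0,0,0],[0.05,0,0,0,0],[0.05,0,0,0,0],[0.05,0,0,0,0]]]' 40
```

```text
time: 7.42
eef_pos: [0.4685, -0.1526, 0.0455]
tcp_rot: [0.897, -0.442, 0.001, 0.0]
contact_force: [-0.5, 1.2, -0.0]
opening: 0.586
finger_force: 0.0
```

```bash
python3 -m handwheel '[[[0.03,0,0,0,0],[0.03,0,0,0,0],[0.03,0,0,0,0],[0.03,0,0,0,0],[0.03,0,0,0,0]]]' 40
python3 - <<'E'
from h import *
im=viewer.read_camera('wrist'); cv2.imwrite('pics/e.png',im)
E
```

```text
time: 7.83
eef_pos: [0.4679, -0.1524, 0.0447]
tcp_rot: [0.897, -0.442, -0.0, 0.0]
contact_force: [0.2, -0.0, 0.1]
opening: 0.35
finger_force: 0.0
```

View pics/e.png

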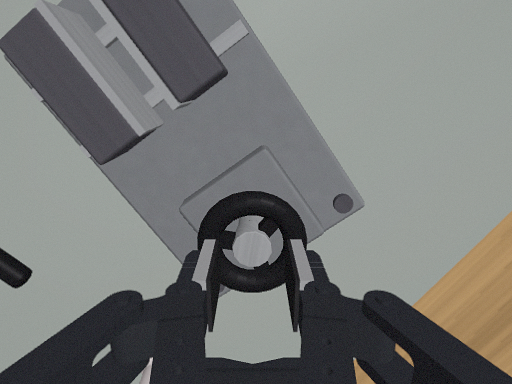

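```bash
python3 - <<'E'
from h import *
im=cv2.imread('pics/e.png')[180:384,130:380]
im=cv2.convertScaleAbs(im,alpha=1.8,beta=25)
cv2.imwrite('pics/e2.png',cv2.resize(im,None,fx=2.9,fy=2.9,interpolation=cv2.INTER_CUBIC))
E
```

```text
(no output)
```

View pics/e2.png

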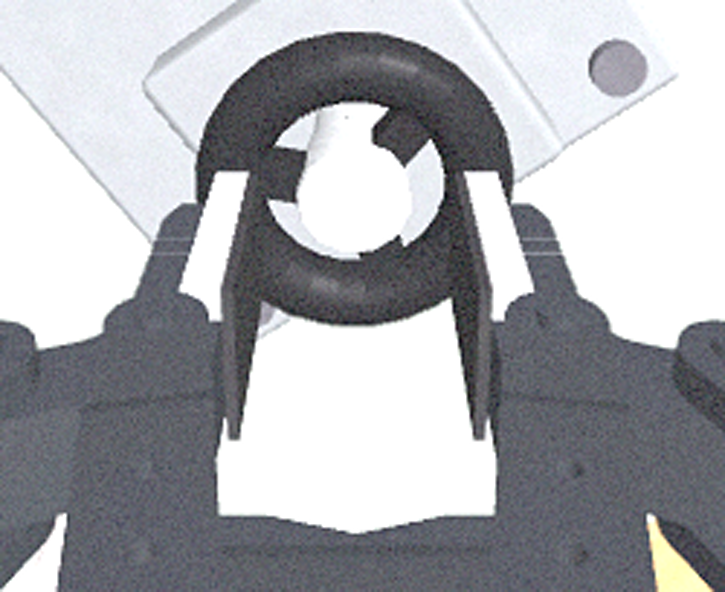

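The gripper has closed to 30 mm without touching anything. The picture shows the pad tips, at about (215,239) and (297,239), above the rim rather than beside it. I'll reopen, go lower in steps and watch the force.

```bash
python3 -m handwheel '[[[0.085,0,0,0,0],[0.085,0,0,0,0],[0.085,0,0,0,0],[0.085,0,0,0,0],[0.085,0,0,0,0],[0.085,0,0,0.006,0],[0.085,0,0,0.006,0],[0.085,0,0,0,0]]]' 30
python3 -m handwheel '[[[0.05,0,0,0,0],[0.05,0,0,0,0],[0.05,0,0,0,0],[0.05,0,0,0,0],[0.05,0,0,0,0],[0.05,0,0,0,0]]]' 30
```

```text
time: 8.55
eef_pos: [0.4668, -0.1517, 0.031]
tcp_rot: [0.897, -0.442, -0.002, -0.0]
contact_force: [-0.4, 1.2, -0.9]
opening: 0.994
finger_force: 0.0
time: 9.05
eef_pos: [0.4683, -0.1538, 0.0348]
tcp_rot: [0.897, -0.441, 0.0, 0.001]
contact_force: [-4.6, -2.1, 8.3]
opening: 0.587
finger_force: 4.5
```

There is contact now: 8 N upward, with the tips riding on the rim's top curve. So the tips really stand about 37 mm behind the TCP, and I'll go 18 mm lower.

```bash
python3 -m handwheel '[[[0.085,0,0,0,0],[0.085,0,0,0,0],[0.085,0,0,0,0],[0.085,0,0,0,0],[0.085,0,0,0,0],[0.085,0,0,0.006,0],[0.085,0,0,0.006,0],[0.085,0,0,0.006,0],[0.085,0,0,0,0]]]' 30
python3 -m handwheel '[[[0.045,0,0,0,0],[0.045,0,0,0,0],[0.045,0,0,0,0],[0.045,0,0,0,0],[0.045,0,0,0,0],[0.045,0,0,0,0]]]' 30
```

```text
time: 9.8
eef_pos: [0.4666, -0.1516, 0.0128]
tcp_rot: [0.897, -0.442, -0.002, -0.0]
contact_force: [-0.2, 0.5, -0.5]
opening: 0.993
finger_force: 0.0
time: 10.3
eef_pos: [0.4684, -0.1523, 0.0151]
tcp_rot: [0.897, -0.442, 0.0, -0.0]
contact_force: [0.6, 1.8, 1.5]
opening: 0.645
finger_force: 32.3
```

Firm grip at 55 mm opening. Turning anticlockwise (negative spin).

```bash
python3 -m handwheel '[[[0.045,0,0,0,-5],[0.045,0,0,0,-7],[0.045,0,0,0,-7],[0.045,0,0,0,-7],[0.045,0,0,0,-7],[0.045,0,0,0,-7],[0.045,0,0,0,-7],[0.045,0,0,0,-7],[0.045,0,0,0,-7]]]' 30
python3 - <<'E'
from h import *
pose=campose('wrist'); viewer.read_camera('wrist')
L=[pin('wrist',o,.06,pose) for o in ('jaw_left_face','jaw_right_face','clamp_gap')]
print(L, get_state()['wrist_torque'])
E
```

```text
time: 11.05
eef_pos: [0.4686, -0.1516, 0.0151]
tcp_rot: [0.997, 0.077, 0.001, -0.001]
contact_force: [1.5, 5.3, 1.7]
opening: 0.641
finger_force: 32.4
[[(0.6, [360.9, 4.2], [0.5768, -0.1732, 0.06])], [(0.84, [416.4, 36.2], [0.57, -0.1954, 0.06]), (0.42, [384.9, 19.2], [0.5735, -0.1827, 0.06])], [(0.67, [386.4, 22.3], [0.5726, -0.1835, 0.06])]] [ 0.90077317 -0.39262111  0.09452807]
```

The gap is now 23.2 mm, as predicted, so there's no slip. It needs another 160° or so.

```bash
python3 -m handwheel '[[[0.045,0,0,0,-7],[0.045,0,0,0,-7],[0.045,0,0,0,-7],[0.045,0,0,0,-7],[0.045,0,0,0,-7],[0.045,0,0,0,-7],[0.045,0,0,0,-7],[0.045,0,0,0,-7],[0.045,0,0,0,-7],[0.045,0,0,0,-7],[0.045,0,0,0,-7],[0.045,0,0,0,-7]]]' 30
python3 -m handwheel '[[[0.045,0,0,0,-7],[0.045,0,0,0,-7],[0.045,0,0,0,-7],[0.045,0,0,0,-7],[0.045,0,0,0,-7],[0.045,0,0,0,-7],[0.045,0,0,0,-7],[0.045,0,0,0,-7],[0.045,0,0,0,-7],[0.045,0,0,0,-7],[0.045,0,0,0,-7],[0.045,0,0,0,0]]]' 30
python3 -m handwheel '[[[0.085,0,0,0,0],[0.085,0,0,0,0],[0.085,0,0,0,0],[0.085,0,0,0,0],[0.085,0,0,0,0],[0.085,0,0,-0.03,0],[0.085,0,0,-0.04,0],[0.085,0,0,-0.04,0],[0.085,0,0,-0.04,0],[0.085,0,0,-0.03,0],[0.085,0,0,0,0]]]' 30
python3 - <<'E'
from h import *
pose=campose('wrist'); im=viewer.read_camera('wrist'); cv2.imwrite('pics/f.png',im)
for o in ('jaw_left_face','jaw_right_face','clamp_gap','wheel_grip'): print(o,pin('wrist',o,.06+.005*(o[0]=='w'),pose))
s=get_state(); print(s['qpos'],s['eef_pos'],rot(s['tcp_rot'])[:,:2])
E
```

```text
time: 12.25
eef_pos: [0.4679, -0.1511, 0.0151]
tcp_rot: [0.69, 0.723, 0.001, -0.001]
contact_force: [-0.0, 6.5, 4.4]
opening: 0.645
finger_force: 32.6
time: 13.25
eef_pos: [0.4673, -0.1517, 0.0151]
tcp_rot: [0.09, 0.996, 0.001, -0.001]
contact_force: [-1.8, 4.9, 5.8]
opening: 0.64
finger_force: 32.7
time: 14.17
eef_pos: [0.472, -0.1548, 0.2034]
tcp_rot: [0.091, 0.996, -0.003, 0.007]
contact_force: [0.4, 0.1, 0.4]
opening: 0.998
finger_force: 0.0
jaw_left_face [(0.63, [263.9, 264.1], [0.5794, -0.163, 0.06])]
jaw_right_face [(0.7, [226.7, 258.2], [0.5654, -0.2005, 0.06])]
clamp_gap [(0.95, [241.5, 262.0], [0.5726, -0.186, 0.06])]
wheel_grip [(0.75, [257.2, 159.9], [0.4656, -0.1498, 0.065])]
[-5.21399766e-01 -1.21677975e-01  2.02080091e+00 -1.07957352e-04
  1.24638722e+00 -1.90951786e+00] [ 0.46680528 -0.15181482  0.19251913] [[-0.98336054  0.18163193]
 [ 0.18162638  0.98336585]
 [ 0.00372885  0.00120532]]
```

View pics/f.png

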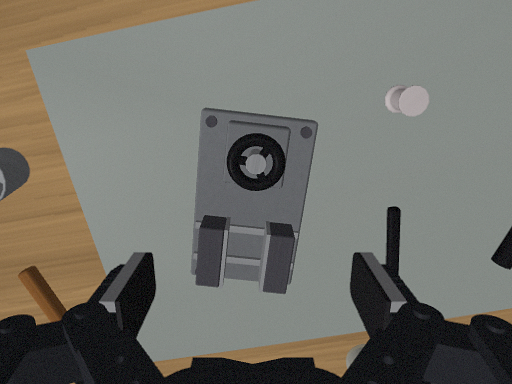

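The jaws stand 40.0 mm apart, with the inner faces at (227,258) and (264,264). Next I'll go to the lever.

```bash
python3 -m handwheel '[[[0.085,0,0,0,6.9],[0.085,0,0,0,6.9],[0.085,0,0,0,6.9],[0.085,0,0,0,6.9],[0.085,0.0206,0.0307,0,0],[0.085,0.0206,0.0307,0,0],[0.085,0.0206,0.0307,0,0],[0.085,0.0206,0.0307,0,0],[0.085,0.0206,0.0307,0,0]]]' >/dev/null
python3 -m handwheel '[[[0.085,0.0206,0.0307,0,0],[0.085,0.0206,0.0307,0,0],[0.085,0.0206,0.0307,0,0],[0.085,0.0206,0.0307,0,0],[0.085,0.0206,0.0307,0,0],[0.085,0,0,0,0],[0.085,0,0,0,0]]]'
python3 - <<'E'
from h import *
pose=campose('wrist'); im=viewer.read_camera('wrist'); cv2.imwrite('pics/g.png',im)
for o in ('lever','lever_boss'): print(o,pin('wrist',o,0,pose))
m=viewer.outline_of('wrist','lever')[0]; print(m['confidence'])
c=cv2.findContours(m['mask'].astype(np.uint8),0,1)[0]; c=max(c,key=cv2.contourArea)
print(cv2.minAreaRect(c))
ys,xs=np.nonzero(m['mask']); v=cv2.fitLine(np.c_[xs,ys].astype(np.float32),cv2.DIST_HUBER,0,.01,.01).ravel(); print(v)
a=ray(*pose,(v[2]-60*v[0],v[3]-60*v[1]),.028);b=ray(*pose,(v[2]+60*v[0],v[3]+60*v[1]),.028); print(a,b,np.degrees(np.arctan2(*(b-a)[[1,0]])))
s=get_state(); print(s['qpos'],s['eef_pos'],rot(s['tcp_rot'])[:,:2])
E
```

```text
time: 15.75
eef_pos: [0.4935, 0.2176, 0.1922]
tcp_rot: [0.324, 0.946, -0.001, -0.002]
contact_force: [-0.0, -0.9, -0.5]
opening: 1.001
finger_force: 0.0
lever [(0.71, [252.1, 156.7], [0.4914, 0.2178, 0.0])]
lever_boss [(0.95, [250.2, 105.6], [0.4469, 0.2498, 0.0])]
0.97
((256.3211975097656, 203.79879760742188), (230.35317993164062, 35.28989028930664), 85.35672760009766)
[1.2094329e-01 9.9265939e-01 2.6042950e+02 2.0259273e+02]
[0.47665877 0.23078065 0.028     ] [0.59271218 0.16134958 0.028     ] -30.890744681120903
[ 2.22154109e-01 -9.31896916e-03  1.91216182e+00 -3.32489519e-04
  1.24051614e+00 -6.82809906e-01] [0.49465082 0.21508359 0.19378379] [[-0.78646898  0.61762756]
 [ 0.61762916  0.78646916]
 [ 0.00087067 -0.00156868]]
```

View pics/g.png

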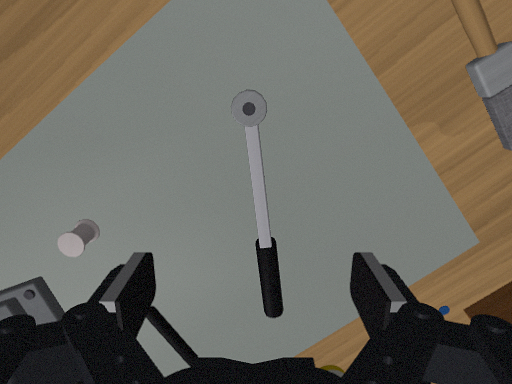

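The boss shows at (249,107), the arm-to-grip joint at (265,243) and the grip end near (273,316). I'll compute the lever's axis from these.

```bash
python3 - <<'E'
from h import *
pose=campose('wrist')
b=ray(*pose,(249,107),.046); j=ray(*pose,(265,243),.022); e=ray(*pose,(273,316),.012)
for q in (j,e):
    d=(q-b)[:2]; L=np.linalg.norm(d); o=b[:2]+.055*d/L; print(b.round(4),q.round(4),L,np.degrees(np.arctan2(d[1],d[0])),o)
    s=get_state(); A=rot(s['tcp_rot'])[:2,:2]; print('shift tool', A.T@(o-s['eef_pos'][:2]), np.degrees(np.arctan2(A[1,0],A[0,0])))
E
```

```text
[0.4473 0.2478 0.046 ] [0.5765 0.1683 0.022 ] 0.15162595890432404 -31.598750410925877 [0.49419545 0.21896688]
shift tool [0.00275657 0.00277284] 141.85677361152176
[0.4473 0.2478 0.046 ] [0.6667 0.1122 0.012 ] 0.2578297594733495 -31.726930775727226 [0.49413086 0.21886215]
shift tool [0.00274268 0.00265058] 141.85677361152176
```

```bash
python3 -m handwheel '[[[0.085,0.003,0.0025,0.01,0],[0.085,0,0,0.02,-6.4],[0.085,0,0,0.03,0],[0.085,0,0,0.04,0],[0.085,0,0,0.04,0],[0.085,0,0,0.034,0],[0.085,0,0,0.01,0],[0.085,0,0,0.005,0],[0.085,0,0,0,0],[0.085,0,0,0,0]]]' 30
python3 -m handwheel '[[[0.085,0,0,0.005,0],[0.085,0,0,0.005,0],[0.085,0,0,0.004,0],[0.085,0,0,0,0]]]' 30
python3 - <<'E'
from h import *
im=viewer.read_camera('wrist'); cv2.imwrite('pics/i.png',im)
E
```

```text
time: 16.78
eef_pos: [0.496, 0.2203, 0.0077]
tcp_rot: [0.273, 0.962, 0.001, 0.002]
contact_force: [0.5, 0.8, 0.1]
opening: 0.998
finger_force: 0.0
time: 17.12
eef_pos: [0.4938, 0.2201, -0.0086]
tcp_rot: [0.273, 0.962, -0.0, -0.0]
contact_force: [0.1, 0.3, -0.4]
opening: 0.997
finger_force: 0.0
```

View pics/i.png

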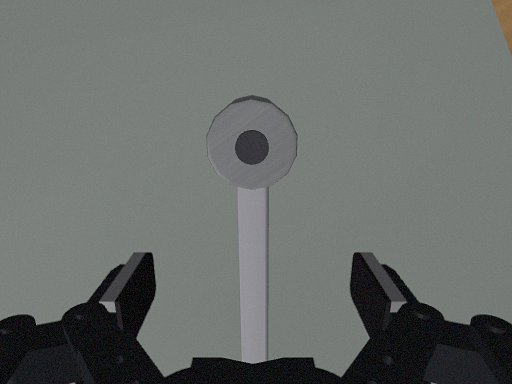

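TCP is 9 mm below table level with no contact, which confirms the finger offset. The arm is centred at column 252 and the boss is where expected at (252,147). I'll lower another 18 mm and close.

```bash
python3 -m handwheel '[[[0.085,0,0,0.006,0],[0.085,0,0,0.006,0],[0.085,0,0,0.006,0],[0.085,0,0,0,0],[0.04,0,0,0,0],[0.04,0,0,0,0],[0.04,0,0,0,0],[0.04,0,0,0,0],[0.04,0,0,0,0]]]' 70
python3 -m handwheel '[[[0.0,0,0,0,0],[0.0,0,0,0,0],[0.0,0,0,0,0],[0.0,0,0,0,0],[0.0,0,0,0,0],[0.0,0,0,0,0]]]' 70
```

```text
time: 17.92
eef_pos: [0.4944, 0.2202, -0.026]
tcp_rot: [0.273, 0.962, 0.0, 0.0]
contact_force: [-1.0, 0.7, -0.2]
opening: 0.471
finger_force: 0.0
time: 18.42
eef_pos: [0.4944, 0.2202, -0.0259]
tcp_rot: [0.273, 0.962, 0.0, 0.0]
contact_force: [-0.1, 1.0, 3.7]
opening: 0.144
finger_force: 71.0
```

```bash
python3 -m handwheel '[[[0,0,0,-0.01,0],[0,0,0,-0.02,0],[0,0,0,-0.02,0],[0,0,0,-0.025,0],[0,0,0,-0.025,0],[0,0,0,-0.02,0],[0,0,0,-0.016,0],[0,0,0,0,0],[0,0,0,0,0],[0,0,0,0,0],[0,0,0,0,0]]]' 70
python3 - <<'E'
from h import *
s=get_state(); A=rot(s['tcp_rot'])[:2,:2]; print(s['eef_pos'],s['qpos'],s['wrist_torque'],s['contact_force'],np.degrees(np.arctan2(A[1,0],A[0,0])))
pose=campose('wrist'); im=viewer.read_camera('wrist'); cv2.imwrite('pics/j.png',im)
print(pin('wrist','lever_boss',s['eef_pos'][2]+.026,pose))
E
```

```text
time: 19.33
eef_pos: [0.4923, 0.2197, 0.1073]
tcp_rot: [0.273, 0.962, -0.001, -0.002]
contact_force: [0.4, 0.4, -3.8]
opening: 0.145
finger_force: 70.2
[0.49229925 0.21971814 0.10725067] [ 2.31511068e-01  8.46879614e-02  1.98309685e+00 -4.42452060e-06
  1.07843547e+00 -7.86928922e-01] [-0.01554515  0.04268025  0.01752389] [ 0.41545139  0.3706547  -3.83504002] 148.35212671779857
[]
```

View pics/j.png

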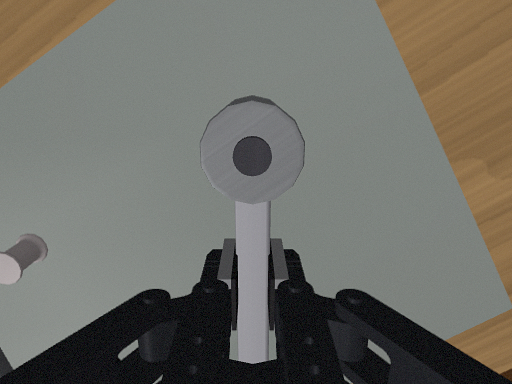

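The lever is held level, with the boss at (252,156) as predicted for a 55 mm offset. Now I'll carry it to the clamp.

```bash
python3 -m handwheel '[[[0,0,0,0,-4],[0,0,0,0,-5.7],[0,0,0,0,-4],[0,-0.0058,-0.0082,0,0],[0,-0.0116,-0.0163,0,0],[0,-0.0116,-0.0163,0,0],[0,-0.0116,-0.0163,0,0],[0,-0.0116,-0.0163,0,0],[0,-0.0116,-0.0163,0,0],[0,-0.0116,-0.0163,0,0],[0,-0.0116,-0.0163,0,0],[0,-0.0116,-0.0163,0,0]]]' 70
python3 -m handwheel '[[[0,-0.0116,-0.0163,0,0],[0,-0.0116,-0.0163,0,0],[0,-0.0116,-0.0163,0,0],[0,-0.0116,-0.0163,0,0],[0,-0.0116,-0.0163,0,0],[0,-0.0116,-0.0163,0,0],[0,-0.0116,-0.0163,0,0],[0,-0.0116,-0.0163,0,0],[0,-0.0116,-0.0163,0,0],[0,-0.0116,-0.0163,0,0],[0,-0.0116,-0.0163,0,0],[0,-0.0116,-0.0163,0,0]]]' 70
python3 -m handwheel '[[[0,-0.0087,-0.0123,0,0],[0,-0.0058,-0.0086,0,0],[0,0,0,0.005,0],[0,0,0,0.007,0],[0,0,0,0.007,0],[0,0,0,0.003,0],[0,0,0,0,0],[0,0,0,0,0],[0,0,0,0,0],[0,0,0,0,0]]]' 70
python3 - <<'E'
from h import *
s=get_state(); A=rot(s['tcp_rot'])[:2,:2]; print(s['eef_pos'],s['finger_force'],np.degrees(np.arctan2(A[1,0],A[0,0])))
print('boss',s['eef_pos'][:2]+.055*A[:,0])
h=s['eef_pos'][2]+.026
for n in ('wrist','scene','top'):
    pose=campose(n); im=viewer.read_camera(n); cv2.imwrite(f'pics/k_{n}.png',im)
    for o,z in (('lever_boss',h),('clamp_gap',.06),('jaw_left_face',.06),('jaw_right_face',.06)): print(n,o,pin(n,o,z,pose))
a=cv2.imread('pics/k_scene.png')[130:290,110:300]; a=cv2.resize(a,(480,404),interpolation=cv2.INTER_CUBIC)
b=cv2.resize(cv2.imread('pics/k_wrist.png'),(310,232)); b=cv2.copyMakeBorder(b,0,172,0,0,0)
cv2.imwrite('pics/k.png',np.hstack([a,b]))
E
```

```text
time: 20.43
eef_pos: [0.5451, 0.0562, 0.109]
tcp_rot: [0.157, 0.988, -0.0, -0.001]
contact_force: [0.4, -0.2, -5.1]
opening: 0.145
finger_force: 70.0
time: 21.43
eef_pos: [0.6169, -0.1727, 0.1086]
tcp_rot: [0.157, 0.988, 0.0, -0.001]
contact_force: [-0.7, 0.3, -4.8]
opening: 0.148
finger_force: 70.0
time: 22.27
eef_pos: [0.6251, -0.1952, 0.0884]
tcp_rot: [0.156, 0.988, -0.0, 0.001]
contact_force: [-0.5, 0.1, -4.0]
opening: 0.146
finger_force: 70.1
[ 0.62513995 -0.19521851  0.08837831] 70.05717515945435 162.08004400222632
boss [ 0.57280818 -0.17829568]
wrist lever_boss []
wrist clamp_gap [(0.35, [242.9, 47.9], [0.5316, -0.1705, 0.06])]
wrist jaw_left_face []
wrist jaw_right_face [(0.6, [211.9, 128.0], [0.5681, -0.2022, 0.06])]
scene lever_boss []
scene clamp_gap [(0.86, [200.4, 217.7], [0.5713, -0.1875, 0.06])]
scene jaw_left_face [(0.46, [208.2, 214.6], [0.5797, -0.1658, 0.06])]
scene jaw_right_face [(0.58, [197.6, 217.9], [0.5661, -0.1933, 0.06])]
top lever_boss [(0.46, [223.9, 135.9], [0.7717, 0.0987, 0.1144])]
top clamp_gap [(0.33, [270.3, 141.1], [0.7672, -0.0638, 0.06]), (0.25, [251.3, 182.0], [0.6186, 0.0018, 0.06])]
top jaw_left_face []
top jaw_right_face []
```

View pics/k.png

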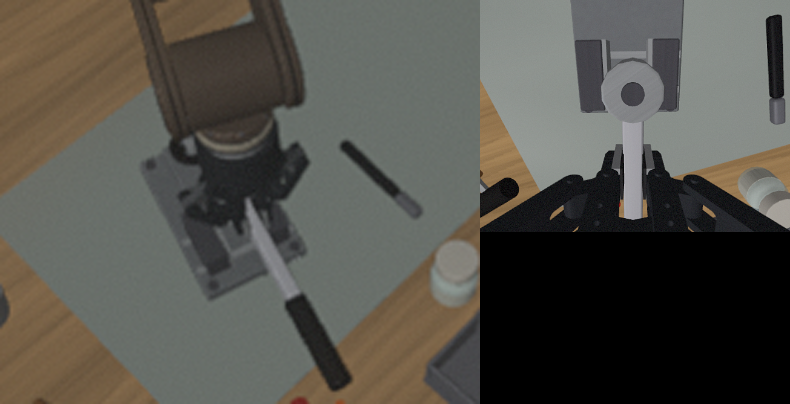

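The view shows the arm in line with the gap. The boss is at (633,95) in the composite and the gap centre at column 628, so the boss is about 5 mm too far toward tool +y. I'll correct that and hand in.

```bash
python3 -m handwheel '[[[0,-0.0008,-0.0025,0.002,0],[0,-0.0008,-0.0025,0.002,0],[0,0,0,0,0],[0,0,0,0,0],[0,0,0,0,0],[0,0,0,0,0],[0,0,0,0,0],[0,0,0,0,0],[0,0,0,0,0],[0,0,0,0,0]]]' 70
python3 - <<'E'
from h import *
s=get_state(); A=rot(s['tcp_rot'])[:2,:2]; print('boss',s['eef_pos'][:2]+.055*A[:,0],s['eef_pos'][2]+.026,abs(s['dq']).max())
print(sign_off())
E
```

```text
time: 23.85
eef_pos: [0.6247, -0.2006, 0.0838]
tcp_rot: [0.156, 0.988, -0.0, 0.0]
contact_force: [-0.7, 0.5, -4.3]
opening: 0.145
finger_force: 70.1
boss [ 0.57240167 -0.18368113] 0.10978087342899717 0.0008742569795550576
the job is handed in; nothing more can be done
None
```

Job handed in at about 24 s of the 72 s allowed: the jaws measured 40 mm apart, and by my estimates the lever was held still and level, in line with the gap, its underside about 50 mm above the jaws and its boss within about 1 mm of the gap centre; sign-off returned no verdict.

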